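Take the air filter off its stud without crushing it

ROBOT

A 7-joint arm with a two-finger parallel gripper is mounted at the origin on the work surface. World frame = base frame: x ahead of the robot, y to its left, z up, the work surface at z = 0. Lengths are in m, angles in rad, forces in N, time in s.
With the tool pointing down it reaches from about 0.4 to 0.9 m from the base axis. Payload 5.5 kg.
Tool frame: the origin (TCP) lies on the centre line of the jaws, within the pads' length; the fingertips stand 11 mm ahead of it and the grasp point (between the pads) lies 8 mm behind it (r.tip_extent is the distance from the TCP to the fingertips, in m); z points along the fingers, y is the direction in which the jaws open and shut (so a half turn about z gives the same grasp; the last joint's range is limited). The gripper opens to 92 mm and grips with 3 to 60 N. Pads are 19 mm wide; open, the fingers measure 130 mm over their backs; the gripper's body (75 mm by 190 mm) begins 47 mm behind the grasp point.
Start: joints at [1.505, 0.501, -0.427, 1.55, 0.221, 1.138, -0.21], TCP at [0.21, -0.615, 0.238] pointing down, gripper open.
Joint ranges: [-2.88, 2.88], [-0.31, 2.03], [-1.54, 1.56], [0.2, 2.42], [-1.41, 4.55], [0.19, 2.02], [-2.57, 2.57]. Speed limits (rad/s): [2.57, 2.57, 3.14, 3.14, 3.14, 3.14, 3.14].

INTERFACE

Orientations are given as a unit quaternion [w, x, y, z].
In Python, from workcell import status, get_image, r gives the robot as it stands.
- The arm moves only by the tool drive_tool, never from a script. Its argument "commands" is one flat list of numbers, 4 for each row, row after row: the shift along the tool's x, y, z in units of 60 mm (1.0 is 60 mm), then the turn about the tool's z in degrees. A call has 1 to 8 rows; each row is the pose to reach, as a shift and turn from the pose commanded when the call began, along the tool's axes at that moment; what a row does not reach only later rows make up. A row lasts 1/8 s, in which the tool goes at most 62.5 mm and 10.7 degrees, less where a joint would pass 70% of its speed; a pose out of reach is approached as far as the arm can. A call with a gripper value outside its range is refused whole. "grip" is the finger opening in mm, from 0 to 91.8, set as the call begins (left out, the last holds). The fingers move at their own pace and stop on an object; the grip force is fixed at half the most. Time passes only in rows, so rows that repeat a pose let the fingers close. It gives the time, the measured TCP pose, the force and the opening at its end, in the units of the state.
- status.observe(): the state, without advancing time (a new reading comes with each control period).
- get_image(name): name is "side" or "top"; returns a dict with "frame" (420x560x3 uint8, red, green, blue), "K" (3x3 intrinsics, pixels), "position" and "attitude" of the camera in the world. Camera axes: x right, y up, looking along -z (the intrinsics and any distortion apply to the point x, -y, -z); pixel columns grow to the right and rows downward; lengths in m; the calibration is good to about 2 mm. A picture is of the moment at which its call begins. There is no depth.
- r.sign_off(): hands the job in, once; it reports no verdict.
The state is a dict: "t": time; "joint_positions": joint angles; "joint_velocities": joint speeds; "joint_efforts": joint torques, N m; "position": TCP position; "eef_rot": TCP orientation; "force": force on the tool from outside, world axes, zero at the start; "torque": the same for the moment, N m; "width": finger opening in m.
Only numpy, scipy, OpenCV 4.12 (cv2) and the standard library are available. Lean on these libraries where they do the work, as an engineer would, in place of code of your own. Each camera call takes 0.05 s, during which the arm holds its last target.

TASK

Strip the air filter from the airbox base: lift off the already unscrewed wing nut and lay it in the steel tray, then do the same with the spacer under it, and only then lift the filter straight off the stud and stand it upright, same way up, wholly on the black rubber mat. The paper filter crushes easily: hold it with a light grip, press nothing hard against it and set it down softly, without dropping it. Do not disturb the spray can, the jar or the white canister.

Things in the scene. Friction and masses are not known exactly. Their poses are not given: they have to be found in the camera images.
- nut_center (a point): Steel wing nut, 26 high, 35 g: six-sided hub 18 across flats (two flats face own +y and -y) and 14 high at the bottom, hole 11; two wings 5 thick rise from it to 26 high and span about 46 along its own x. Point: on its axis, half-way up (13 above its underside). z up. It sits loose on the spacer, round the stud: no thread holds it, it lifts straight off. Hub can be gripped across own y.
- spacer_center (a point): Plain aluminium sleeve, 28 outer diameter, 12 hole, 18 high, 40 g, loose round the stud on top of the filter, under the wing nut. Point: its centre, 9 above its underside; z along its axis.
- filter_center (a point): Round cartridge air filter, pleated paper with black rubber end caps, 58 diameter, 60 high, 16 hole through it, about 160 g. Point: its centre, 30 above its underside; z along its axis, up. Fragile: crushed when the fingers put more than 80 N on it (the sum of both fingers, so 40 N of grip in each) or when it meets the mat or the airbox base with more than 35 N; letting it fall more than about 10 mm counts as dropping it.
- airbox: Fixed black airbox base, plate 160 (x) by 150 (y) by 14, with low ribs up to 26 high at its x ends and an 80 diameter seat in the middle, whose top is at z = 18, on which the filter stands. Origin: on the stud's axis, at the underside (work surface). z up.
- stud_top (a point): Top end of the fixed upright steel stud, 8 diameter, in the middle of the airbox base: 106 above the work surface, 28 above the top of the seated filter, 10 above the top of the spacer.
- tray: Fixed open steel tray, 240 (own x) by 150 (own y), walls 4 thick and 28 high, floor 4 thick. Origin: centre of its underside. A spark plug lies in it, along y, near its +x end (x = 80 to 90); it does not matter if the plug is touched.
- mat: Fixed black rubber mat, 170 (own x) by 160 (own y), 5 thick, empty. Origin: centre of its underside.
- can: Blue spray can, standing, 58 diameter, 160 high; origin under its centre. Leave alone.
- jar: Brown glass jar with steel cap, standing, 66 diameter, 75 high; origin under its centre. Leave alone.
- oilcan: White oil filter canister, standing, 76 diameter, 80 high; origin under its centre. Leave alone.
Things that resemble listed ones, but are neither listed nor needed, are in the scene too. Of the things shaped like the part that bears spacer_center, the aluminium one is meant.

How it is judged:
By the outcome, as a careful person would: the job done as asked, in the order asked, and still so for the second after the job is handed in, with the robot touching nothing.
It also fails if it takes over 72 s, if anything falls off the work surface, if the arm or the gripper's body presses on something with over 40 N, if the wrist force passes 120 N, or if a joint passes its speed limit or range.

## Working session

There is one attempt and no reset: what is moved stays moved. The work goes in short steps, Python scripts to look and compute and a tool call to move; the robot and the scene stay as the last step left them, time stands still between calls to the robot, and variables do not carry over. Pictures are saved under pics/ and viewed, and the job is handed in when it is done.

Besides the shell and the picture viewer there is one more tool, called after ">>>" in YAML: its name, and indented under it one key for each argument. drive_tool: Moves the arm, as the interface text tells. Its arguments: {"type":"object","properties":{"commands":{"type":"array"},"grip":{"type":"number"}},"required":["commands"]}

```bash
ls; mkdir -p pics
cat > h.py <<'E'
import numpy as np, cv2
from workcell import status, get_image, r
def snap(name,fn):
    d=get_image(name); cv2.imwrite('pics/'+fn+'.png',d['frame'][:,:,::-1]); np.savez('pics/'+fn+'.npz',**{k:np.array(d[k]) for k in d}); return d
E
python3 - <<'E'
from h import *
for n in('top','side'):
    d=snap(n,n+'0'); print({k:d[k] for k in d if k!='frame'})
print(status.observe(), r.tip_extent)
E
```

```text
pics
{'K': array([[538.87556962,   0.        , 272.78403821],
       [  0.        , 538.87556962, 207.85632793],
       [  0.        ,   0.        ,   1.        ]]), 'position': array([5.26015797e-01, 1.43050505e-03, 1.47479413e+00]), 'attitude': array([ 0.71247196,  0.03813677, -0.03169435, -0.69994625])}
{'K': array([[427.80059654,   0.        , 285.31111745],
       [  0.        , 427.80059654, 210.22276433],
       [  0.        ,   0.        ,   1.        ]]), 'position': array([ 0.45012075, -0.68348367,  0.57503557]), 'attitude': array([ 0.87106466,  0.46848925, -0.06380259, -0.13301658])}
{'t': 0.1, 'joint_positions': array([ 1.50517498,  0.50175713, -0.42681375,  1.55133866,  0.22084344,
        1.13833812, -0.21028669]), 'joint_velocities': array([-0.00100168, -0.0026923 ,  0.00020417, -0.00236853, -0.00019287,
       -0.00012361, -0.0015462 ]), 'joint_efforts': array([-1.06704875e-02, -5.67880011e+01, -5.83837107e+00, -2.79920679e+01,
       -6.88958145e-02,  2.41072598e-02,  7.26413464e-05]), 'position': array([ 0.20965349, -0.61460487,  0.23678356]), 'eef_rot': array([-8.78282048e-04,  9.86507716e-01,  1.63712360e-01, -1.36044056e-04]), 'force': array([-0.77557593,  0.04988359,  0.22226807]), 'torque': array([ 0.00020452, -0.00479946,  0.0142433 ]), 'width': 0.09220600034049464} 0.011
```

View pics/top0.png

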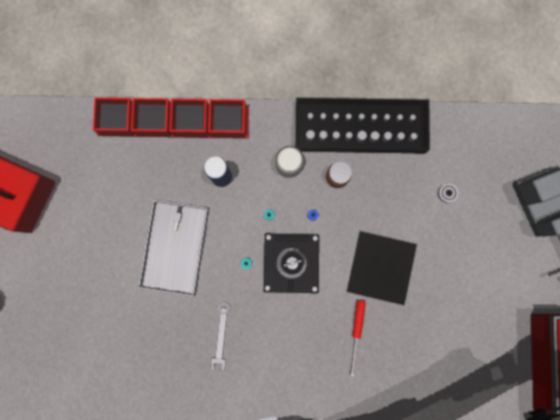

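View pics/side0.png

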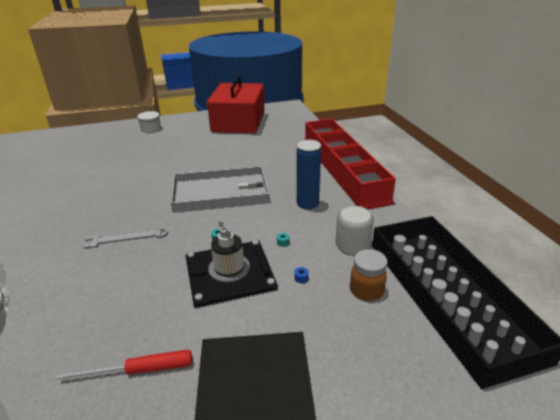

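The top view shows the airbox at (291,263), the tray at (175,248), the mat at (382,268), the can at (217,170), the canister at (290,160) and the jar at (340,174). Three things are spacer-shaped: teal or blue rings at (269,215), (313,215) and (246,264), a ring at (449,193), and the silver sleeve under the nut on the stud. I'll enlarge these to confirm.

```bash
cat >> h.py <<'E'
from scipy.spatial.transform import Rotation as R
def load(fn): return dict(np.load('pics/'+fn+'.npz'))
def rot(q): return R.from_quat([q[1],q[2],q[3],q[0]])
def ray(d,px):
    K=d['K'];u,v=px
    c=np.array([(u-K[0,2])/K[0,0],-(v-K[1,2])/K[1,1],-1.]);w=rot(d['attitude']).apply(c)
    return d['position'],w/np.linalg.norm(w)
def plane(d,px,z):
    o,w=ray(d,px);return o+w*(z-o[2])/w[2]
def proj(d,P):
    c=rot(d['attitude']).inv().apply(np.array(P)-d['position']);K=d['K']
    return np.array([K[0,0]*c[0]/-c[2]+K[0,2],K[1,1]*-c[1]/-c[2]+K[1,2]])
def crop(d,fn,x0,y0,x1,y1,s):
    im=d['frame'][y0:y1,x0:x1,::-1];cv2.imwrite('pics/'+fn+'.png',cv2.resize(im,None,fx=s,fy=s,interpolation=cv2.INTER_CUBIC))
E
python3 - <<'E'
from h import *
t=load('top0');s=load('side0')
a=cv2.resize(t['frame'][225:300,255:330],(600,600),interpolation=cv2.INTER_CUBIC)
cv2.imwrite('pics/ct0.png',a[:,:,::-1])
crop(s,'cs0',180,215,280,305,6)
for c in [(265,234),(319,235),(319,292),(264,292)]: print('airbox',plane(t,c,.014))
print('stud',plane(t,(291.5,263),.1))
for c in [(155,202),(209,207),(194,294),(141,288)]: print('tray',plane(t,c,.028))
for c in [(362,232),(416,242),(404,304),(347,293)]: print('mat',plane(t,c,.005))
E
```

```text
airbox [0.59909837 0.0358841  0.014     ]
airbox [ 0.59898328 -0.11044137  0.014     ]
airbox [ 0.44619384 -0.11192084  0.014     ]
airbox [0.44345046 0.03552175 0.014     ]
stud [ 0.52241181 -0.03482376  0.1       ]
tray [0.67970166 0.33489762 0.028     ]
tray [0.66864087 0.18824638 0.028     ]
tray [0.4355165  0.22123058 0.028     ]
tray [0.44868822 0.36309627 0.028     ]
mat [ 0.60968518 -0.22813625  0.005     ]
mat [ 0.58508367 -0.37473729  0.005     ]
mat [ 0.41802986 -0.3412185   0.005     ]
mat [ 0.4444377  -0.18806093  0.005     ]
```

View pics/ct0.png

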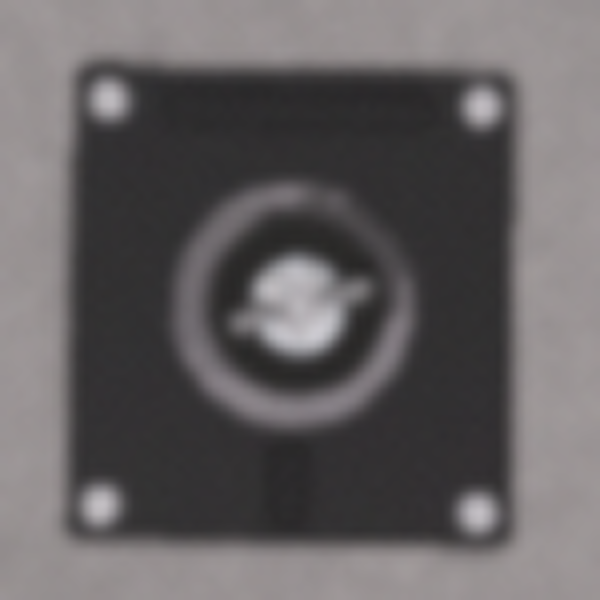

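View pics/cs0.png

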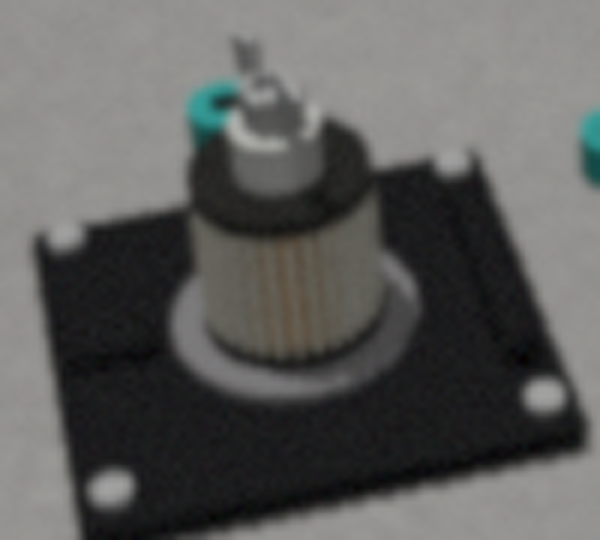

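The crops confirm it: the silver sleeve stacked between the nut and the filter (side pixel about (226,238)) is the spacer. The teal and blue rings on the table are the wrong colour, so they're decoys. The wings run from about (284,266) to (301,261) in the top view.

Run:
```python
from h import *
t=load('top0');s=load('side0')
f=lambda x,y:((x+.5)/8-.5+255,(y+.5)/8-.5+225)
sc=[(108,100),(482,107),(478,513),(100,505)]
P=[plane(t,f(*c),.016) for c in sc];print('screws',np.round(P,4),'mean',np.mean(P,0))
a,b=[plane(t,f(*c),.12) for c in [(233,327),(370,289)]]
print('wing',a,b,np.linalg.norm(a-b),(a+b)/2,np.degrees(np.arctan2(*(b-a)[1::-1])))
print('stud top px291?',plane(t,f(295,305),.1))
# seat ring in top view: bright ellipse, bounding
print('seat',plane(t,f((170+415)/2,(180+430)/2),.018))
# blob of spacer+nut and filter in HSV
g=cv2.cvtColor(t['frame'],cv2.COLOR_RGB2GRAY)
roi=np.zeros_like(g);cv2.circle(roi,(292,263),12,255,-1)
m=((g>100)&(roi>0)).astype(np.uint8)
n,l,st,ce=cv2.connectedComponentsWithStats(m)
for i in range(1,n):
  if st[i,4]>20:
    print(st[i],ce[i],plane(t,ce[i],.1)); ys,xs=np.where(l==i); 
    w,V=np.linalg.eigh(np.cov(xs,ys));v=V[:,1];print('px dir',v)
# side: spacer top rim centre and seat
fs=lambda x,y:((x+.5)/6-.5+180,(y+.5)/6-.5+215)
print('side spacer top',plane(s,fs(275,122),.096),'filter top',plane(s,fs(281,180),.078))
for P_ in ([.522,-.036,.096],[.522,-.036,.078],[.522,-.036,.106]):
  u=proj(s,P_);print((u-[180,215])*6+2.5)
hsv=cv2.cvtColor(t['frame'],cv2.COLOR_RGB2HSV)
def rect(mask,z,x0,y0,x1,y1,nm):
  mm=np.zeros_like(g);mm[y0:y1,x0:x1]=mask[y0:y1,x0:x1]
  mm=cv2.morphologyEx(mm.astype(np.uint8)*255,cv2.MORPH_OPEN,np.ones((3,3)))
  cs=cv2.findContours(mm,0,2)[0];c=max(cs,key=cv2.contourArea)
  b=cv2.boxPoints(cv2.minAreaRect(c));Q=np.array([plane(t,p,z) for p in b]);print(nm,b.tolist(),np.round(Q,3).tolist(),Q.mean(0))
rect(g<60,.005,335,222,425,315,'mat')
```

```text
screws [[ 0.5909  0.0274  0.016 ]
 [ 0.5907 -0.0991  0.016 ]
 [ 0.4549 -0.0991  0.016 ]
 [ 0.4552  0.0275  0.016 ]] mean [ 0.52290186 -0.03582732  0.016     ]
wing [ 0.51604896 -0.01486533  0.12      ] [ 0.52864056 -0.05749386  0.12      ] 0.04444929607989138 [ 0.52234476 -0.03617959  0.12      ] -73.54392228899972
stud top px291? [ 0.5231977  -0.03465362  0.1       ]
seat [ 0.52301436 -0.03596595  0.018     ]
[284 257  17  13 133] [291.93984962 262.78195489] [ 0.52298243 -0.03593129  0.1       ]
px dir [-0.95897634  0.28348612]
side spacer top [ 0.52364286 -0.03607848  0.096     ] filter top [ 0.52275076 -0.04235185  0.078     ]
[269.73428359 122.83490349]
[274.9883743  168.57066967]
[266.75841365  96.93057494]
mat [[347.07318115234375, 291.6585388183594], [359.8780517578125, 231.90243530273438], [415.94635009765625, 243.91708374023438], [403.1414794921875, 303.6731872558594]] [[0.448, -0.188, 0.005], [0.61, -0.222, 0.005], [0.58, -0.375, 0.005], [0.419, -0.339, 0.005]] [ 0.51415041 -0.28101843  0.005     ]
```

```bash
cat > plan.py <<'E'
# usage: plan.py x y z [tool x heading deg]: shift/turn from measured pose, tool axes, units of 60 mm
import sys
from h import *
s=status.observe();Rm=rot(s['eef_rot']);a=[float(v) for v in sys.argv[1:]]
d=Rm.inv().apply(np.array(a[:3])-s['position'])/.06
X=Rm.apply([1,0,0]);hd=np.degrees(np.arctan2(X[1],X[0]))
tr=0 if len(a)<4 else -((a[3]-hd+180)%360-180)
print('shift',np.round(d,3),'turn',round(tr,2),'|heading',round(hd,2),'tilt',np.round(Rm.apply([0,0,1]),4),'pos',np.round(s['position'],4),'t',s['t'],'w',s['width'],'F',np.round(s['force'],2))
E
python3 plan.py .523 -.036 .2 106.5
```

```text
shift [ 8.057 -7.439  0.626] turn -87.66 |heading 18.84 tilt [-6.0e-04  1.7e-03 -1.0e+00] pos [ 0.2097 -0.6146  0.2368] t 0.1 w 0.09220600034049464 F [-0.78  0.05  0.22]
```

>>> drive_tool:
  commands: [0.6,-0.55,0,-6,1.2,-1.1,0,-12,1.8,-1.65,0,-18,2.4,-2.2,0,-24,3.0,-2.75,0,-30,3.6,-3.3,0,-36,4.2,-3.85,0,-42,4.8,-4.4,0,-48]
  grip: 45

```text
t: 1.1
position: [0.3975, -0.2708, 0.2376]
eef_rot: [-0.0, 0.834, 0.552, -0.0]
force: [0.4, -0.3, -0.3]
width: 0.0449
```

```bash
python3 plan.py .523 -.036 .2 106.5
```

```text
shift [4.42  0.398 0.626] turn -39.48 |heading 67.02 tilt [-3.e-04 -1.e-04 -1.e+00] pos [ 0.3975 -0.2708  0.2376] t 1.1 w 0.04487222295661717 F [ 0.41 -0.27 -0.27]
```

>>> drive_tool:
  commands: [0.7,0.05,0.1,-6,1.4,0.12,0.2,-12,2.1,0.18,0.3,-18,2.8,0.25,0.4,-24,3.5,0.32,0.5,-30,4.0,0.37,0.6,-36,4.42,0.4,0.63,-39.5,4.42,0.4,0.63,-39.5]

```text
t: 2.1
position: [0.5237, -0.0356, 0.1996]
eef_rot: [-0.001, 0.598, 0.802, 0.001]
force: [-1.0, 0.0, 0.1]
width: 0.045
```

```bash
python3 plan.py .523 -.036 .11 106.5
```

```text
shift [-0.006 -0.014  1.494] turn 0.05 |heading 106.55 tilt [-4.0e-04  1.7e-03 -1.0e+00] pos [ 0.5237 -0.0356  0.1996] t 2.1 w 0.044979675652652665 F [-0.99  0.01  0.1 ]
```

>>> drive_tool:
  commands: [0,-0.01,0.4,0,0,-0.01,0.8,0,0,-0.01,1.2,0,0,-0.01,1.5,0,0,-0.01,1.5,0,0,-0.01,1.5,0]

```text
t: 2.85
position: [0.5235, -0.0383, 0.1106]
eef_rot: [0.0, 0.6, 0.8, 0.0]
force: [-0.4, -0.2, 0.9]
width: 0.0451
```

```bash
python3 plan.py .523 -.036 .1095 106.5; python3 -c "
from h import *
d=snap('side','s1');crop(d,'cs1',170,150,290,260,6)"
```

```text
shift [0.039 0.002 0.018] turn -0.18 |heading 106.32 tilt [ 9.e-04 -1.e-04 -1.e+00] pos [ 0.5235 -0.0383  0.1106] t 2.85 w 0.04512233917305585 F [-0.38 -0.2   0.88]
```

View pics/cs1.png

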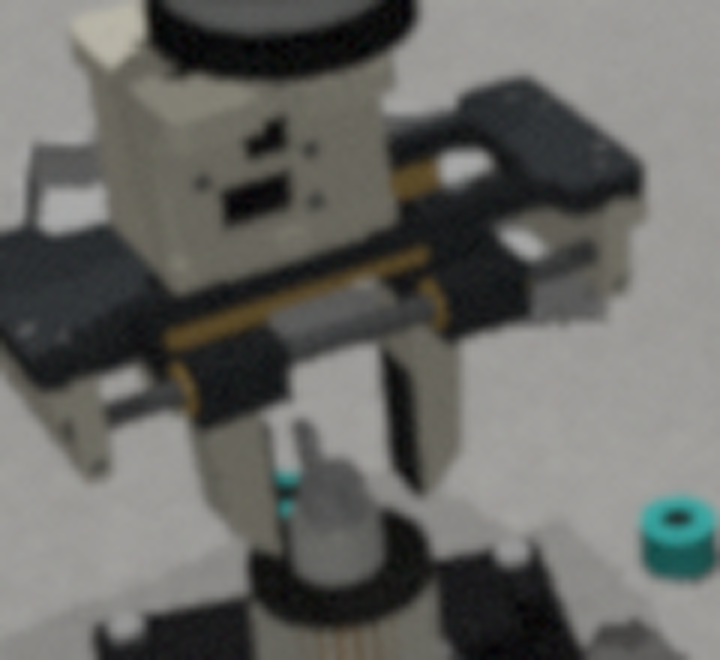

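The fingers straddle the nut: the crop has the tips at about (265,550) and (420,490), with the hub at about (335,500).

```bash
python3 plan.py .523 -.036 .1095 106.5
```

```text
shift [ 0.038 -0.002  0.022] turn -0.17 |heading 106.33 tilt [ 1.5e-03 -2.0e-04 -1.0e+00] pos [ 0.5237 -0.0382  0.1108] t 2.9 w 0.044963315965843256 F [-0.24 -0.04  0.89]
```

>>> drive_tool:
  commands: [0.03,0,0.02,0,0.03,0,0.02,0]

```text
t: 3.15
position: [0.5227, -0.0362, 0.1092]
eef_rot: [0.0, 0.599, 0.801, 0.0]
force: [0.2, 0.6, -0.7]
width: 0.045
```

>>> drive_tool:
  commands: [0,0,0,0,0,0,0,0,0,0,0,0,0,0,0,0,0,0,0,0]
  grip: 8

```text
t: 3.78
position: [0.5225, -0.0363, 0.1087]
eef_rot: [0.0, 0.599, 0.8, 0.0]
force: [0.7, -0.5, -0.3]
width: 0.0173
```

```bash
python3 plan.py .523 -.036 .2 106.5
```

```text
shift [ 0.003  0.009 -1.521] turn -0.15 |heading 106.35 tilt [ 0.  0. -1.] pos [ 0.5225 -0.0363  0.1087] t 3.775 w 0.017286868696895556 F [ 0.67 -0.47 -0.26]
```

>>> drive_tool:
  commands: [0,0,-0.3,0,0,0,-0.7,0,0,0,-1.2,0,0,0,-1.6,0,0,0,-1.6,0]

```text
t: 4.4
position: [0.5241, -0.0362, 0.2074]
eef_rot: [0.002, 0.599, 0.8, 0.001]
force: [-0.0, -0.7, -0.3]
width: 0.0173
```

```bash
python3 plan.py .568 .276 .2 106.5; python3 -c "
from h import *
d=snap('side','s2');crop(d,'cs2',170,110,290,260,4)"
```

```text
shift [4.787 2.166 0.122] turn -0.16 |heading 106.34 tilt [ 0.0046 -0.0011 -1.    ] pos [ 0.5241 -0.0362  0.2074] t 4.4 w 0.01730751665762199 F [-0.03 -0.74 -0.27]
```

View pics/cs2.png

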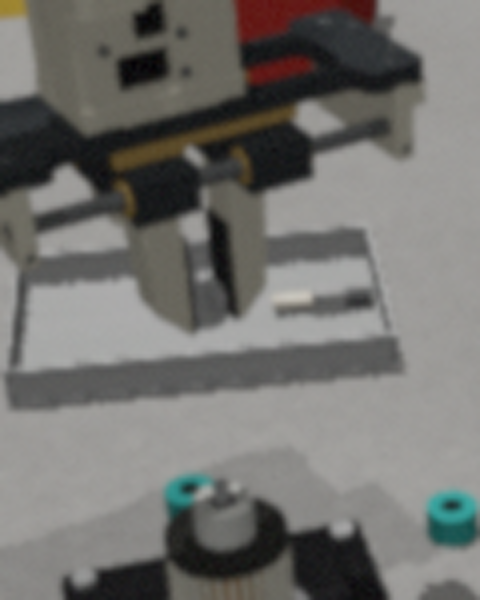

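The nut is between the fingertips (crop about (210,300)), and the spacer stayed on the filter.

>>> drive_tool:
  commands: [0.6,0.27,0,0,1.3,0.6,0,0,2.0,0.9,0,0,2.7,1.22,0.02,0,3.4,1.54,0.05,0,4.1,1.85,0.1,0,4.79,2.17,0.12,0,4.79,2.17,0.12,0]

```text
t: 5.45
position: [0.5643, 0.2813, 0.1967]
eef_rot: [-0.002, 0.597, 0.803, 0.0]
force: [-0.6, 0.2, 0.2]
width: 0.0176
```

```bash
python3 plan.py .568 .276 .03 106.5
```

```text
shift [-0.111  0.037  2.778] turn 0.24 |heading 106.74 tilt [-0.0023  0.0029 -1.    ] pos [0.5643 0.2813 0.1967] t 5.45 w 0.017611713435541815 F [-0.64  0.16  0.16]
```

>>> drive_tool:
  commands: [0,0,0.5,0,0,0,1.2,0,0,0,1.9,0,0,0,2.5,0,0,0,2.75,0,0,0,2.75,0]

```text
t: 6.2
position: [0.5659, 0.2752, 0.0316]
eef_rot: [-0.001, 0.6, 0.8, -0.001]
force: [1.2, 0.2, -0.3]
width: 0.0177
```

```bash
python3 plan.py .568 .276 .018 106.5;  python3 -c "
from h import *
d=snap('side','s3');crop(d,'cs3',160,90,290,220,5)"
```

```text
shift [0.004 0.038 0.226] turn -0.18 |heading 106.32 tilt [-0.0022 -0.0011 -1.    ] pos [0.5659 0.2752 0.0316] t 6.2 w 0.017709243958042242 F [ 1.2   0.17 -0.31]
```

View pics/cs3.png

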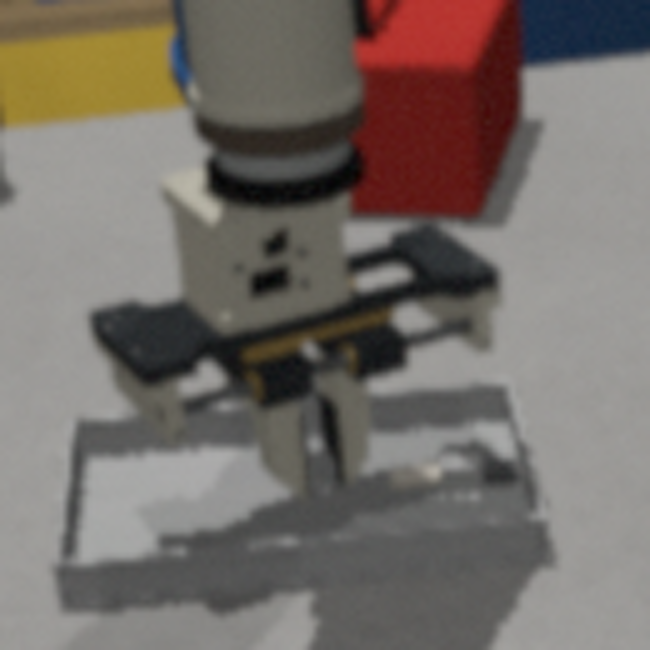

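The gripper is inside the tray, clear of the walls and the plug.

>>> drive_tool:
  commands: [0,0,0.1,0,0,0,0.18,0,0,0,0.22,0,0,0,0.22,0]

```text
t: 6.75
position: [0.5666, 0.276, 0.0193]
eef_rot: [0.0, 0.599, 0.8, -0.0]
force: [0.0, 0.0, -0.4]
width: 0.0172
```

```bash
python3 plan.py .568 .276 .0172 106.5
```

```text
shift [-0.007  0.023  0.035] turn -0.16 |heading 106.34 tilt [-1.e-04 -2.e-04 -1.e+00] pos [0.5666 0.276  0.0193] t 6.75 w 0.017170288775388013 F [ 0.02  0.05 -0.39]
```

>>> drive_tool:
  commands: [0,0,0.03,0,0,0,0.03,0,0,0,0.03,0]

```text
t: 7.12
position: [0.5666, 0.2761, 0.0176]
eef_rot: [0.0, 0.599, 0.8, 0.0]
force: [-0.7, 0.2, -0.5]
width: 0.0175
```

>>> drive_tool:
  commands: [0,0,0,0,0,0,0,0,0,0,0,0,0,0,0,0]
  grip: 40

```text
t: 7.62
position: [0.5666, 0.2761, 0.0176]
eef_rot: [0.0, 0.599, 0.8, 0.0]
force: [1.0, 0.1, 0.0]
width: 0.0398
```

>>> drive_tool:
  commands: [0,0,-0.5,0,0,0,-1.2,0,0,0,-2.0,0,0,0,-2.8,0,0,0,-3.0,0,0,0,-3.0,0]

```text
t: 8.38
position: [0.567, 0.276, 0.198]
eef_rot: [0.001, 0.6, 0.8, 0.0]
force: [-0.0, -1.0, 0.3]
width: 0.0398
```

```bash
python3 plan.py .523 -.036 .2 106.5;  python3 -c "
from h import *
d=snap('side','s4');crop(d,'cs4',160,90,290,220,5)"
```

```text
shift [-4.785 -2.165 -0.034] turn -0.18 |heading 106.32 tilt [ 1.4e-03  1.0e-04 -1.0e+00] pos [0.567 0.276 0.198] t 8.375 w 0.03979289252229555 F [-0.03 -0.96  0.27]
```

View pics/cs4.png

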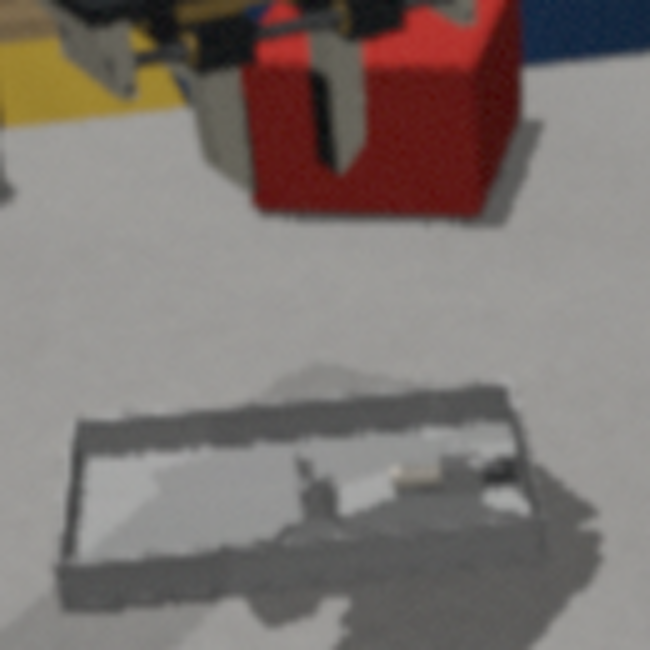

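The nut stands in the tray (crop about (317,490)). Next is the spacer.

>>> drive_tool:
  commands: [-0.7,-0.32,0,0,-1.4,-0.64,0,0,-2.1,-0.95,0,0,-2.8,-1.27,0,0,-3.5,-1.58,0,0,-4.2,-1.9,0,0,-4.79,-2.17,0,0,-4.79,-2.17,0,0]
  grip: 50

```text
t: 9.43
position: [0.5207, -0.0409, 0.1952]
eef_rot: [-0.002, 0.602, 0.798, -0.002]
force: [0.8, 0.9, 0.3]
width: 0.0503
```

```bash
python3 plan.py .523 -.036 .13 106.5
```

```text
shift [0.068 0.065 1.086] turn -0.55 |heading 105.95 tilt [-4.4e-03 -9.0e-04 -1.0e+00] pos [ 0.5207 -0.0409  0.1952] t 9.425 w 0.05034047934061153 F [0.75 0.94 0.28]
```

>>> drive_tool:
  commands: [0,0,0.4,0,0,0,0.8,0,0,0,1.05,0,0,0,1.05,0]

```text
t: 9.93
position: [0.5213, -0.0355, 0.133]
eef_rot: [-0.002, 0.599, 0.801, -0.0]
force: [0.8, -0.1, 0.7]
width: 0.0502
```

```bash
python3 plan.py .523 -.036 .0925 106.5
```

```text
shift [-0.018  0.026  0.675] turn -0.09 |heading 106.41 tilt [-0.0032  0.0012 -1.    ] pos [ 0.5213 -0.0355  0.133 ] t 9.925 w 0.05017597988878569 F [ 0.81 -0.06  0.73]
```

>>> drive_tool:
  commands: [0,0.01,0.3,0,0,0.01,0.55,0,0,0.01,0.66,0,0,0.01,0.66,0,0,0.01,0.66,0]

```text
t: 10.55
position: [0.5234, -0.0361, 0.0953]
eef_rot: [0.0, 0.599, 0.8, 0.0]
force: [0.7, -0.5, 0.5]
width: 0.0501
```

```bash
python3 plan.py .523 -.036 .0925 106.5;  python3 -c "
from h import *
d=snap('side','s5');crop(d,'cs5',170,150,290,260,6)"
```

```text
shift [ 0.003 -0.007  0.046] turn -0.16 |heading 106.34 tilt [ 6.e-04  1.e-04 -1.e+00] pos [ 0.5234 -0.0361  0.0953] t 10.55 w 0.05013901851851314 F [ 0.68 -0.53  0.5 ]
```

View pics/cs5.png

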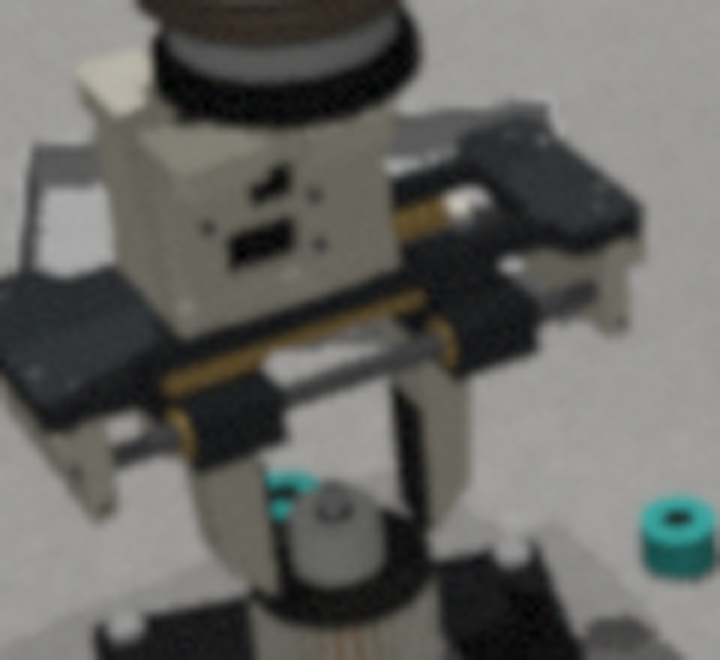

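The spacer sits between the fingers (crop about (337,540)). I'll go down 2.5 mm and close.

>>> drive_tool:
  commands: [0,0,0.04,0,0,0,0.04,0]

```text
t: 10.85
position: [0.5231, -0.0363, 0.0926]
eef_rot: [0.0, 0.599, 0.8, -0.0]
force: [-0.3, -0.1, 0.5]
width: 0.0499
```

>>> drive_tool:
  commands: [0,0,0,0,0,0,0,0,0,0,0,0,0,0,0,0,0,0,0,0]
  grip: 20

```text
t: 11.48
position: [0.5231, -0.0362, 0.0926]
eef_rot: [0.0, 0.599, 0.8, 0.0]
force: [-0.6, -0.5, 0.9]
width: 0.0279
```

>>> drive_tool:
  commands: [0,0,-0.3,0,0,0,-0.8,0,0,0,-1.4,0,0,0,-1.8,0,0,0,-1.8,0]

```text
t: 12.1
position: [0.5247, -0.036, 0.2033]
eef_rot: [0.002, 0.599, 0.8, 0.001]
force: [0.1, -0.2, -0.6]
width: 0.0277
```

```bash
python3 plan.py .503 .284 .2 106.5;  python3 -c "
from h import *
d=snap('side','s6');crop(d,'cs6',170,120,290,270,4)"
```

```text
shift [5.22  1.153 0.047] turn -0.16 |heading 106.34 tilt [ 0.0047 -0.0011 -1.    ] pos [ 0.5247 -0.036   0.2033] t 12.1 w 0.027653645672810874 F [ 0.14 -0.21 -0.61]
```

View pics/cs6.png

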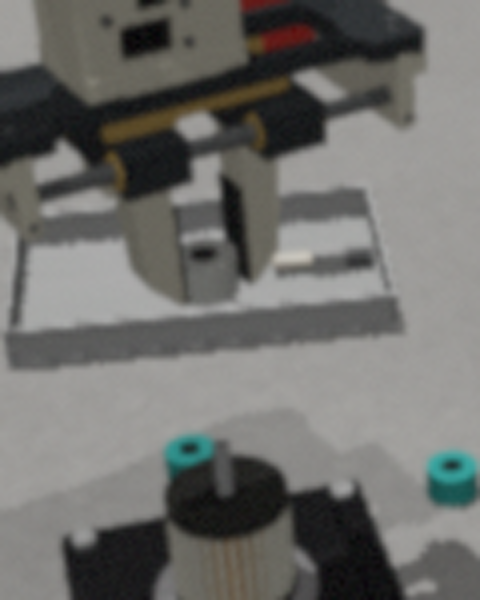

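The spacer is held (crop about (210,270)), and the filter is undisturbed with a bare stud.

>>> drive_tool:
  commands: [0.7,0.15,0,0,1.4,0.3,0,0,2.2,0.48,0,0,3.0,0.65,0,0,3.8,0.82,0,0,4.6,1.0,0,0,5.2,1.13,0,0,5.2,1.13,0,0]

```text
t: 13.15
position: [0.4981, 0.2861, 0.1998]
eef_rot: [-0.001, 0.597, 0.802, 0.0]
force: [-0.0, -0.3, 0.5]
width: 0.0275
```

>>> drive_tool:
  commands: [0,0,0.5,0,0,0,1.2,0,0,0,1.9,0,0,0,2.5,0,0,0,2.7,0,0,0,2.7,0,0,0,2.7,0]

```text
t: 14.02
position: [0.5013, 0.2828, 0.0399]
eef_rot: [0.0, 0.6, 0.8, 0.001]
force: [-0.4, -0.4, -0.9]
width: 0.028
```

```bash
python3 plan.py .502 .284 .0195 106.5
```

```text
shift [0.016 0.016 0.34 ] turn -0.18 |heading 106.32 tilt [ 0.0019  0.001  -1.    ] pos [0.5013 0.2828 0.0399] t 14.025 w 0.027962629965362733 F [-0.43 -0.39 -0.93]
```

>>> drive_tool:
  commands: [0,0,0.15,0,0,0,0.28,0,0,0,0.33,0,0,0,0.34,0,0,0,0.34,0]

```text
t: 14.65
position: [0.5001, 0.2819, 0.0185]
eef_rot: [0.0, 0.599, 0.8, -0.001]
force: [-2.7, -2.0, 6.1]
width: 0.0275
```

```bash
python3 plan.py .502 .284 .019 106.5
```

```text
shift [ 0.024  0.04  -0.008] turn -0.15 |heading 106.35 tilt [-3.0e-04 -1.4e-03 -1.0e+00] pos [0.5001 0.2819 0.0185] t 14.65 w 0.027516094287990418 F [-2.75 -2.01  6.1 ]
```

Light floor contact (6 N). I'll release and rise.

>>> drive_tool:
  commands: [0,0,0,0,0,0,0,0,0,0,0,0]
  grip: 40

```text
t: 15.02
position: [0.5004, 0.2823, 0.018]
eef_rot: [-0.0, 0.599, 0.8, 0.0]
force: [0.4, 0.0, 0.5]
width: 0.0399
```

>>> drive_tool:
  commands: [0,0,-0.5,0,0,0,-1.2,0,0,0,-2.0,0,0,0,-2.8,0,0,0,-3.1,0,0,0,-3.1,0]

```text
t: 15.78
position: [0.501, 0.2824, 0.2048]
eef_rot: [0.001, 0.6, 0.8, 0.001]
force: [-0.1, 0.0, -0.8]
width: 0.0401
```

```bash
python3 plan.py .523 -.036 .2 106.5;  python3 -c "
from h import *
d=snap('side','s7');crop(d,'cs7',160,90,290,300,3)"
```

```text
shift [-5.196 -1.139  0.079] turn -0.18 |heading 106.32 tilt [ 2.1e-03  4.0e-04 -1.0e+00] pos [0.501  0.2824 0.2048] t 15.775 w 0.04014400195399162 F [-0.11  0.03 -0.79]
```

View pics/cs7.png

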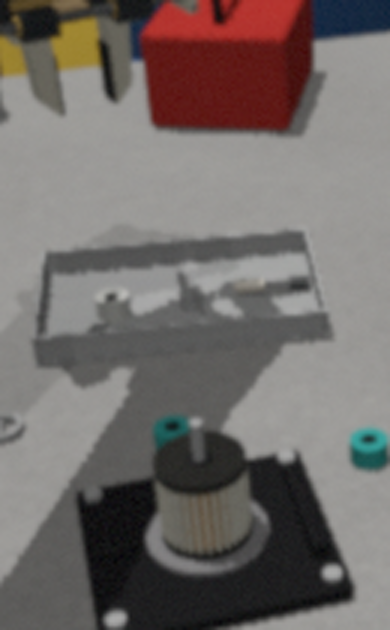

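The nut and spacer are both in the tray (spacer at crop (112,300), nut at (188,290)). I'll measure the filter's offset on the stud.

Run:
```python
from h import *
t=snap('top','top1');crop(t,'ct1',255,225,330,300,8)
s=load('s7');crop(s,'cs7b',195,220,265,290,8)
for c in ([.523,-.036,.078],):
  u=proj(t,c);print('top px',u,'crop',(u-[255,225])*8+3.5)
  u=proj(s,c);print('side px',u,'crop',(u-[195,220])*8+3.5)
```

```text
top px [291.73493617 262.75243534] crop [297.3794894  305.51948272]
side px [225.93767399 242.57811471] crop [251.00139189 184.12491768]
```

View pics/ct1.png

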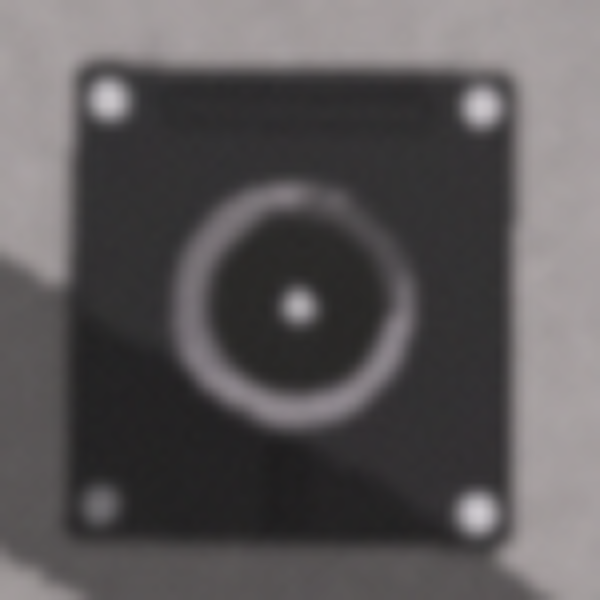

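View pics/cs7b.png

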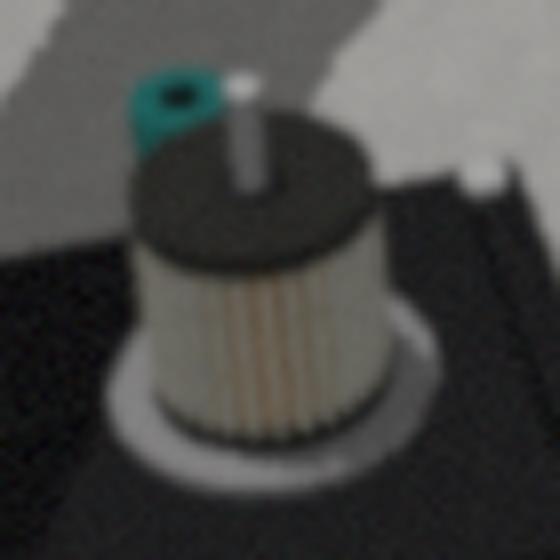

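The filter is within about 1.5 mm of the stud axis: its disc centre is at top crop (301,304), against the expected (297,305). Moving over it with the fingers wide.

>>> drive_tool:
  commands: [-0.7,-0.15,0,0,-1.4,-0.3,0,0,-2.2,-0.48,0,0,-3.0,-0.65,0,0,-3.8,-0.83,0,0,-4.6,-1.0,0,0,-5.2,-1.14,0,0,-5.2,-1.14,0,0]
  grip: 84

```text
t: 16.88
position: [0.5213, -0.0406, 0.2017]
eef_rot: [-0.002, 0.602, 0.798, -0.001]
force: [-0.5, 0.6, -0.5]
width: 0.0842
```

>>> drive_tool:
  commands: [0,0,0.4,0,0,0,0.8,0,0,0,1.2,0,0,0,1.3,0,0,0,1.3,0,0,0,1.3,0]

```text
t: 17.62
position: [0.5231, -0.0359, 0.1268]
eef_rot: [0.0, 0.599, 0.801, 0.0]
force: [-0.1, 0.3, 0.2]
width: 0.084
```

```bash
python3 plan.py .523 -.037 .063 106.5;python3 -c "
from h import *
print(np.round(status.observe()['joint_positions'],2))
d=snap('side','s8');crop(d,'cs8',170,150,290,270,5)"
```

```text
shift [-0.017 -0.008  1.064] turn -0.13 |heading 106.37 tilt [ 1.1e-03  1.0e-04 -1.0e+00] pos [ 0.5231 -0.0359  0.1268] t 17.625 w 0.08399136147634063 F [-0.06  0.29  0.21]
[ 0.72  0.55 -0.88  1.95  0.54  0.9  -0.16]
```

View pics/cs8.png

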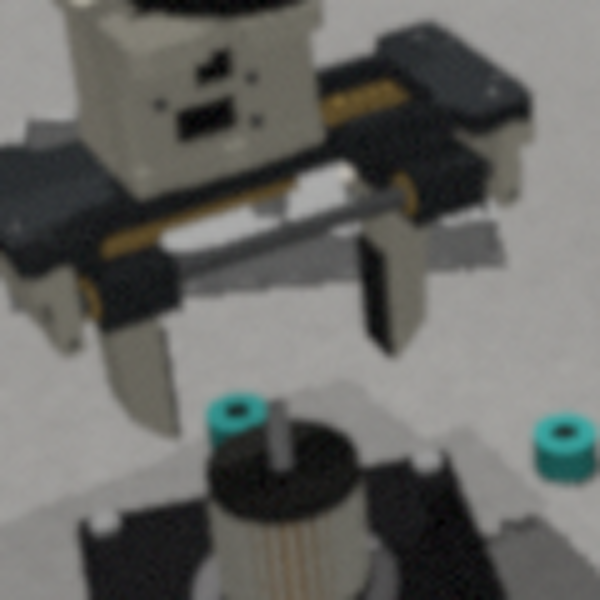

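Aligned: the tips at crop (175,435) and (395,355) straddle the filter at (285,470).

>>> drive_tool:
  commands: [-0.01,0,0.25,0,-0.01,0,0.5,0,-0.01,0,0.75,0,-0.01,0,0.9,0,-0.01,0,1.0,0,-0.01,0,1.0,0]

```text
t: 18.42
position: [0.5225, -0.0368, 0.0657]
eef_rot: [-0.0, 0.599, 0.8, -0.0]
force: [0.7, -1.2, 0.9]
width: 0.084
```

```bash
python3 plan.py .523 -.037 .063 106.5;python3 -c "
from h import *
d=snap('side','s9');crop(d,'cs9',170,170,290,290,5)"
```

```text
shift [-0.006  0.007  0.045] turn -0.15 |heading 106.35 tilt [-7.e-04  3.e-04 -1.e+00] pos [ 0.5225 -0.0368  0.0657] t 18.425 w 0.08399735879273629 F [ 0.66 -1.21  0.93]
```

View pics/cs9.png

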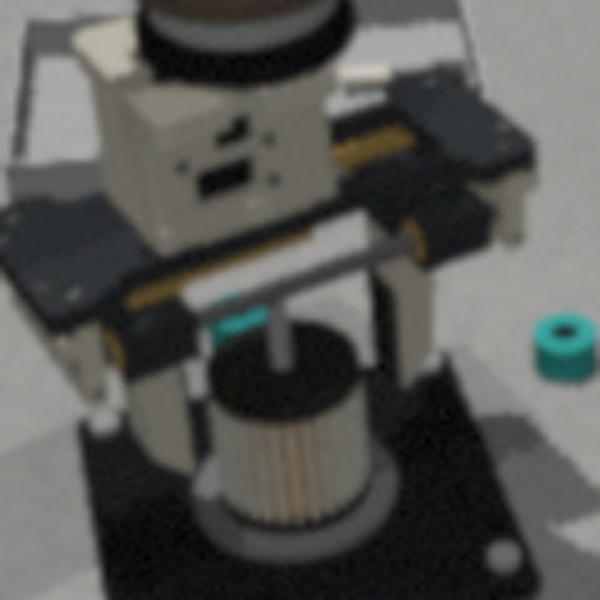

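>>> drive_tool:
  commands: [0,0,0.02,0,0,0,0.02,0,0,0,0.02,0,0,0,0.02,0,0,0,0.02,0,0,0,0.02,0]
  grip: 54

```text
t: 19.23
position: [0.5229, -0.037, 0.0652]
eef_rot: [0.0, 0.599, 0.8, 0.0]
force: [0.3, -0.4, 2.5]
width: 0.0584
```

>>> drive_tool:
  commands: [0,0,-0.05,0,0,0,-0.15,0,0,0,-0.35,0,0,0,-0.35,0]

```text
t: 19.73
position: [0.5236, -0.0368, 0.0872]
eef_rot: [0.001, 0.599, 0.8, 0.001]
force: [0.3, 0.1, -0.8]
width: 0.0586
```

```bash
python3 plan.py .523 -.037 .2 106.5;python3 -c "
from h import *
d=snap('side','s10');crop(d,'cs10',170,170,290,290,5)"
```

```text
shift [-1.00e-03 -7.00e-03 -1.88e+00] turn -0.16 |heading 106.34 tilt [ 2.2e-03 -2.0e-04 -1.0e+00] pos [ 0.5236 -0.0368  0.0872] t 19.725 w 0.058562774607780456 F [ 0.34  0.1  -0.82]
```

View pics/cs10.png

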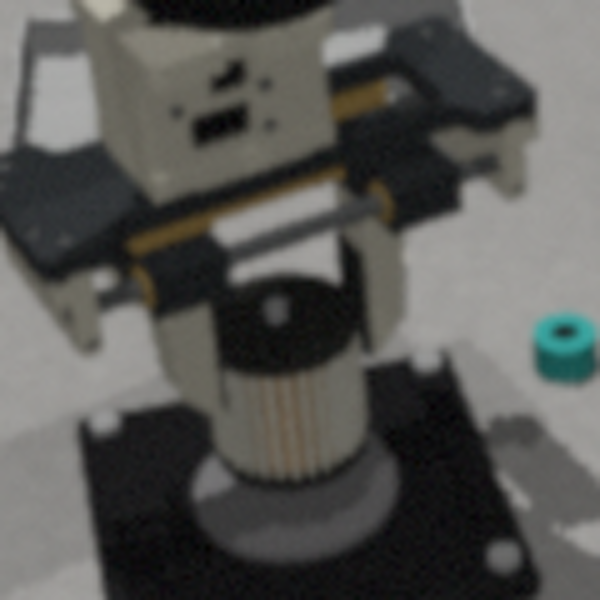

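The filter rises level with the fingers. I'll continue straight up past the stud.

>>> drive_tool:
  commands: [0,0,-0.2,0,0,0,-0.5,0,0,0,-0.8,0,0,0,-1.1,0,0,0,-1.4,0,0,0,-1.7,0,0,0,-1.9,0,0,0,-1.9,0]

```text
t: 20.78
position: [0.5233, -0.037, 0.2009]
eef_rot: [0.001, 0.6, 0.8, 0.0]
force: [-0.2, -0.3, -1.7]
width: 0.0584
```

```bash
python3 plan.py .514 -.281 .2 106.5;python3 -c "
from h import *
d=snap('side','s11');crop(d,'cs11',150,100,310,300,3)"
```

```text
shift [-3.859 -1.292  0.017] turn -0.18 |heading 106.32 tilt [ 1.8e-03 -5.0e-04 -1.0e+00] pos [ 0.5233 -0.037   0.2009] t 20.775 w 0.05843231485243838 F [-0.22 -0.32 -1.67]
```

View pics/cs11.png

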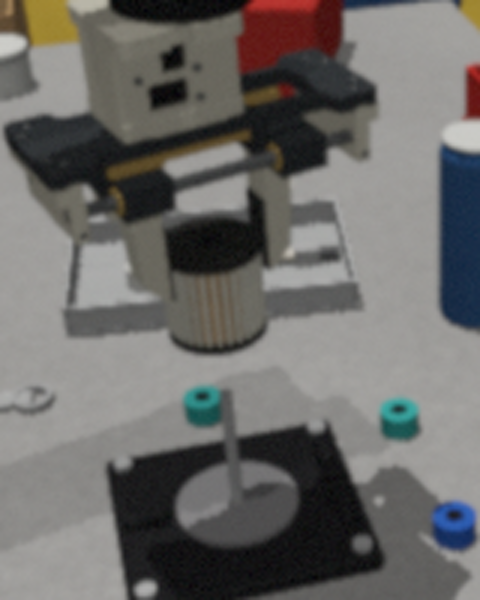

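The filter is clear of the stud. Carrying it to the mat.

>>> drive_tool:
  commands: [-0.3,-0.1,0,0,-0.8,-0.27,0,0,-1.4,-0.47,0,0,-2.1,-0.7,0,0,-2.8,-0.94,0,0,-3.3,-1.1,0,0,-3.7,-1.24,0,0,-3.86,-1.29,0,0]

```text
t: 21.82
position: [0.5119, -0.2841, 0.1987]
eef_rot: [-0.001, 0.601, 0.799, -0.0]
force: [0.2, 0.9, -2.1]
width: 0.0583
```

>>> drive_tool:
  commands: [0,0,0.2,0,0,0,0.6,0,0,0,1.0,0,0,0,1.4,0,0,0,1.7,0,0,0,1.8,0,0,0,1.8,0,0,0,1.8,0]

```text
t: 22.82
position: [0.5143, -0.2811, 0.0928]
eef_rot: [0.001, 0.599, 0.8, 0.0]
force: [-0.9, -0.1, -1.0]
width: 0.0583
```

```bash
python3 plan.py .514 -.281 .0525 106.5;python3 -c "
from h import *
d=snap('side','s12');cv2.imwrite('pics/cs12.png',d['frame'][:,:,::-1])"
```

```text
shift [ 0.003 -0.006  0.672] turn -0.15 |heading 106.35 tilt [ 1.4e-03 -7.0e-04 -1.0e+00] pos [ 0.5143 -0.2811  0.0928] t 22.825 w 0.058260334762778365 F [-0.9  -0.05 -0.96]
```

View pics/cs12.png

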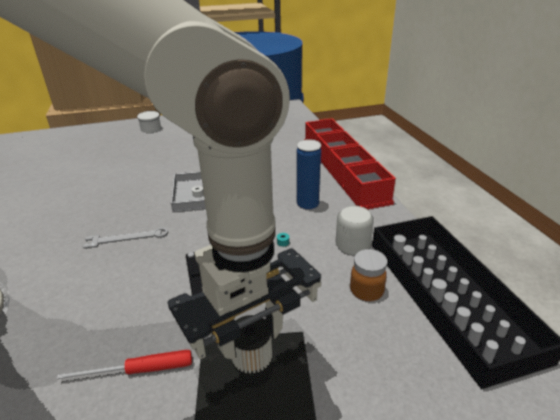

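The filter is above the middle of the mat (about (253,350)). Lowering in slow steps.

>>> drive_tool:
  commands: [0,0,0.15,0,0,0,0.3,0,0,0,0.45,0,0,0,0.55,0,0,0,0.6,0,0,0,0.6,0,0,0,0.6,0]

```text
t: 23.75
position: [0.5138, -0.281, 0.0562]
eef_rot: [0.0, 0.599, 0.8, 0.0]
force: [-0.3, -0.5, -2.1]
width: 0.0582
```

```bash
python3 plan.py .514 -.281 .0525 106.5
```

```text
shift [-0.001  0.002  0.062] turn -0.16 |heading 106.34 tilt [ 5.e-04 -2.e-04 -1.e+00] pos [ 0.5138 -0.281   0.0562] t 23.75 w 0.058232967255165 F [-0.3  -0.51 -2.09]
```

>>> drive_tool:
  commands: [0,0,0.01,0,0,0,0.02,0,0,0,0.03,0,0,0,0.04,0,0,0,0.04,0,0,0,0.04,0]

```text
t: 24.5
position: [0.5136, -0.2809, 0.0535]
eef_rot: [0.0, 0.599, 0.8, 0.0]
force: [0.2, -1.1, -2.3]
width: 0.0584
```

>>> drive_tool:
  commands: [0,0,0.01,0,0,0,0.015,0,0,0,0.015,0,0,0,0.015,0]

```text
t: 25.0
position: [0.5136, -0.2809, 0.0526]
eef_rot: [0.0, 0.599, 0.8, 0.0]
force: [0.1, -0.2, -0.7]
width: 0.0587
```

>>> drive_tool:
  commands: [0,0,0.008,0,0,0,0.008,0,0,0,0.008,0]

```text
t: 25.38
position: [0.5137, -0.281, 0.0522]
eef_rot: [0.0, 0.599, 0.8, 0.0]
force: [-0.1, 0.6, -0.4]
width: 0.0586
```

>>> drive_tool:
  commands: [0,0,0.008,0,0,0,0.008,0,0,0,0.008,0]

```text
t: 25.75
position: [0.5137, -0.281, 0.0522]
eef_rot: [0.0, 0.599, 0.8, -0.0]
force: [-3.0, 0.5, 5.5]
width: 0.0585
```

```bash
python3 plan.py .514 -.281 .0525 106.5;python3 -c "
from h import *
d=snap('side','s13');crop(d,'cs13',180,280,320,420,5)"
```

```text
shift [-0.001  0.005 -0.005] turn -0.16 |heading 106.34 tilt [ 1.e-04 -5.e-04 -1.e+00] pos [ 0.5137 -0.281   0.0522] t 25.75 w 0.058531436808532615 F [-3.    0.5   5.52]
```

View pics/cs13.png

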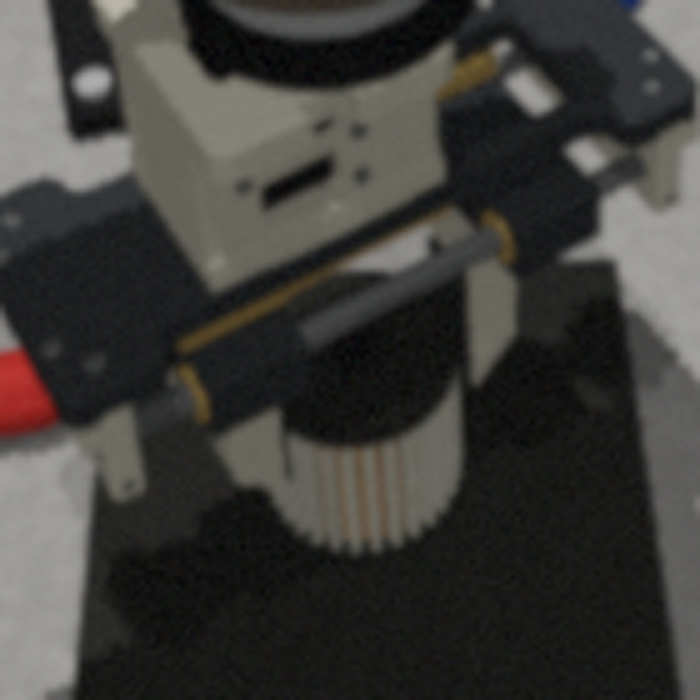

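The filter is on the mat with a soft 5.5 N contact, well inside the edges. I'll open and rise straight up.

>>> drive_tool:
  commands: [0,0,0,0,0,0,0,0,0,0,0,0,0,0,0,0]
  grip: 84

```text
t: 26.3
position: [0.5136, -0.281, 0.0516]
eef_rot: [-0.0, 0.599, 0.8, 0.0]
force: [-0.1, 0.0, -0.3]
width: 0.0839
```

>>> drive_tool:
  commands: [0,0,-0.2,0,0,0,-0.6,0,0,0,-1.1,0,0,0,-1.6,0,0,0,-2.1,0,0,0,-2.6,0,0,0,-2.8,0,0,0,-2.8,0]

```text
t: 27.3
position: [0.514, -0.2812, 0.221]
eef_rot: [0.001, 0.599, 0.8, -0.0]
force: [0.0, 0.1, 0.6]
width: 0.084
```

```bash
python3 plan.py .35 -.45 .25 106.5
```

```text
shift [-1.931 -3.414 -0.484] turn -0.17 |heading 106.33 tilt [ 0.0018 -0.0016 -1.    ] pos [ 0.514  -0.2812  0.221 ] t 27.3 w 0.08402263451357599 F [0.02 0.12 0.63]
```

Backing off clear of the views for a final check.

>>> drive_tool:
  commands: [-0.2,-0.35,0,5,-0.5,-0.9,-0.1,10,-0.8,-1.4,-0.2,16,-1.1,-1.9,-0.3,22,-1.4,-2.5,-0.4,28,-1.7,-3.0,-0.4,34,-1.93,-3.4,-0.5,38,-1.93,-3.4,-0.5,40]

```text
t: 28.3
position: [0.348, -0.452, 0.2495]
eef_rot: [-0.0, 0.839, 0.544, -0.0]
force: [-0.1, -0.1, -0.7]
width: 0.0841
```

Run:
```python
from h import *
a=snap('side','s14');b=snap('top','top2')
crop(b,'ctop2',120,140,440,320,2.5)
print(status.observe()['force'])
for n,p in (('can',(217,170)),):pass
t0=load('top0')['frame'].astype(int);d=np.abs(b['frame'].astype(int)-t0).max(2)
for n,(x0,y0,x1,y1) in dict(can=(203,155,235,188),oil=(275,145,304,176),jar=(327,160,353,188)).items():print(n,'diff',d[y0:y1,x0:x1].max(),d[y0:y1,x0:x1].mean())
```

```text
[0.35236637 0.12929025 0.11974267]
can diff 5 2.0928030303030303
oil diff 4 2.2480533926585093
jar diff 4 2.287087912087912
```

View pics/s14.png

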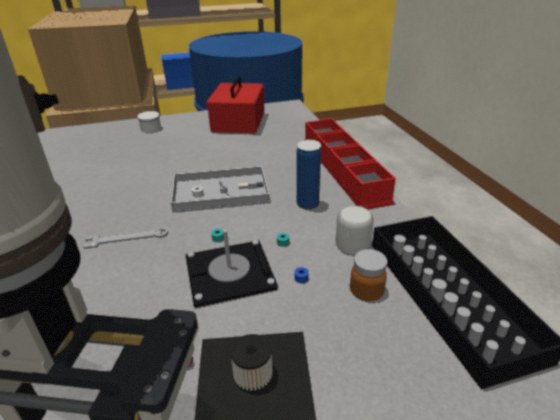

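View pics/ctop2.png

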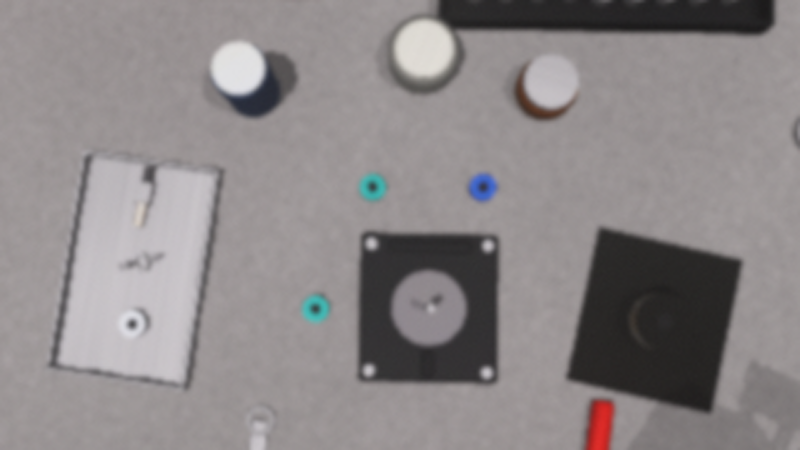

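The filter stands upright in the middle of the mat (side (252,362)). The nut and spacer are in the tray (top crop (142,262) and (133,323)), and the stud is bare. The can, canister and jar match the first picture. Handing in.

```bash
python3 -c "
from workcell import r
print(r.sign_off())"
```

```text
the job is handed in; nothing more can be done
None
```

The job is done and handed in after about 28 s of the 72 s. I laid the wing nut in the tray, then the aluminium spacer. After that I lifted the filter straight off the stud and stood it upright, same way up, in the middle of the mat.

- **Filter:** the last force reading at touchdown was about 5.5 N, against the 35 N limit. The grip is fixed at half the maximum, so about 30 N per finger, under the 40 N limit.
- **Final pictures:** the nut and spacer stand in the tray, and the filter is wholly on the mat.
- **Left alone:** the can, jar and canister look the same as in the first top picture, with differences only at noise level.
- **Clearance:** the gripper is open and touching nothing.
- **Failed checks:** none failed. The only discrepancies were arm-position offsets of up to about 5 mm just after fast moves, which I corrected or let settle before each grasp. The arm was about 2 mm short of my aim when it placed the nut and spacer, with no effect on the result.

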